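Start the bench fume fan at speed four

ROBOT

A 6-joint arm with a two-finger parallel gripper is mounted at the origin on the work surface. World frame = base frame: x ahead of the robot, y to its left, z up, the work surface at z = 0. Lengths are in mm, angles in rad, forces in N, time in s.
With the tool pointing down it reaches from about 275 to 725 mm from the base axis. Payload 5.6 kg.
Tool frame: the origin (TCP) lies at the very end of the fingers, on their centre line; the grasp point (between the pads) lies 19 mm behind it; z points along the fingers, y is the direction in which the jaws open and shut (so a half turn about z gives the same grasp; the last joint's range is limited). The gripper opens to 85 mm and grips with 20 to 120 N. Pads are 22 mm wide; open, the fingers measure 114 mm over their backs; the gripper's body (76 mm by 85 mm) begins 54 mm behind the grasp point. The pads swing forward as they close: fully open they stand 13 mm farther back than shut.
Start: joints at [-1.029, 0.255, 0.108, 0, -1.424, -0.285], TCP at [139.713, -531.952, 231.283] pointing down, gripper open.
Joint ranges: [-2.95, 2.95], [-1.21, 1.97], [-1.09, 1.5], [-2.87, 1.71], [-2.94, -0.07], [-3.05, 3.05]. Speed limits (rad/s): [2.57, 2.57, 3.14, 3.14, 3.14, 3.14].

INTERFACE

Orientations are given as a 3x3 rotation matrix whose columns are the frame's x, y, z axes.
In Python, from plant import env gives the robot as it stands.
- The arm moves only by the tool step_arm, never from a script. Its argument "plan" is a list that holds one entry, the list of rows, each a list of 6 numbers: the shift along the tool's x, y, z in cm, then the turn, a rotation vector about the tool's x, y, z in rad. A call has exactly 8 rows; each row is the pose to reach, as a shift and turn from the pose commanded when the call began, along the tool's axes at that moment; what a row does not reach only later rows make up. A row lasts 1/12 s, in which the tool goes at most 41.7 mm and 7.16 degrees, less where a joint would pass 70% of its speed; a pose out of reach is approached as far as the arm can. A call with a gripper value outside its range is refused whole. "jaw" is the opening in per cent of the stroke, from 0 (shut) to 100 (fully open), set as the call begins (left out, the last holds). The fingers move at their own pace and stop on an object; "force" is the grip in N (left out, the last holds). Time passes only in rows, so rows that repeat a pose let the fingers close, or fill a call up. It gives the time, the measured TCP pose, the force and the opening at its end, in the units of the state.
- env.get_state(): the state, without advancing time (a new reading comes with each control period).
- env.snapshot(name): name is "scene" or "side" or "wrist"; returns a dict with "image" (480x640x3 uint8, red, green, blue), "range_z" (480x640 float32, mm along the optical axis (not along the pixel's ray), 0 where there is no reading), "fx", "fy", "cx", "cy" (pixels), "R" (3x3) and "t" (3): a world point X has camera coordinates R X + t. Camera axes: x right, y down, z forward; pixel columns grow to the right and rows downward; lengths in mm; the calibration is good to about 2 mm. A picture is of the moment at which its call begins.
- env.hand_in(): hands the job in, once; it reports no verdict.
The state is a dict: "clock": time; "qpos": joint angles; "joint_vel": joint speeds; "joint_efforts": joint torques, N m; "eef_pos": TCP position; "ee_rot": TCP orientation; "force": force on the tool from outside, world axes, zero at the start; "moment": the same for the moment, N m; "finger_gap": finger opening in mm.
Only numpy, scipy, OpenCV 4.12 (cv2) and the standard library are available. Lean on these libraries where they do the work, as an engineer would, in place of code of your own. Each camera call takes 0.05 s, during which the arm holds its last target.

TASK

Start the fume extractor from the grey control box on the glassworking bench: with a fingertip, push the pointer of the bar selector round clockwise, click by click, to speed 4 (the fourth click from the off stop, marked with four dots) and never past it. Then push the start button all the way down and let it come up again. Do not pinch or force the selector, and leave the round dimmer knob and the loose things on the bench alone.

Things in the scene. Friction and masses are not known exactly. Their poses are not given: they have to be found in the camera images.
- box: Control box, fixed to the bench: 210 (x) x 270 (y) x 70 mm high, origin at the centre of its underside, its flat top panel at 70 mm. +x points to its far side, +y to its left, z up; at yaw 0 its near side faces the robot.
- selector (a joint): Turn of the black bar selector (speed switch). Value in rad: 0 at the off stop, growing CLOCKWISE seen from above; a click every 45 degrees (0.785), seven positions 0 to 6, stop at 4.712; speed 4 = 3.142. Starts at off, 1 or 2. About 0.08 N m (2.5 N at 33 mm) to leave a click, falling to nothing half-way to the next, into which it then snaps by itself and stays.
- selector_axis (a point): Point on the selector's vertical turning axis, 16 mm above the panel, at x = -5, y = +50 mm in the box's frame. Round hub 36 mm in diameter, 2 to 18 mm above the panel. Black lines on the panel 50 to 57 mm from the axis mark the clicks, each with as many dots outside it as its number (off: none).
- selector_tip (a point): Middle of the pointer's end face, 48 mm from the axis. The pointer is an upright bar 12 mm wide, 4 to 28 mm above the panel, reaching 48 mm one way (white line on top) and 18 mm the other. At selector value v it points 135 degrees minus v counter-clockwise from the box's +x axis: off to -x,+y, speed 3 to +x, speed 4 to +x,-y.
- start (a joint): Black start button in a steel collar (44 mm in diameter, 12 mm high), on the panel at x = +40, y = -85 mm in the box's frame. Value in m: 0 up, 0.006 fully down; springs back; fully down takes 5 N.
- start_top (a point): Centre of the start button's top, 28 mm in diameter, 22 mm above the panel when up.
- dimmer (a joint): Lamp dimmer, to be left alone: plain round knob 34 mm in diameter, 18 mm high. Value in rad, 0 at the start.
- dimmer_top (a point): Centre of the dimmer's top, 19 mm above the panel, at x = -60, y = -85 mm in the box's frame.
- jar: Amber glass jar with a steel cap, loose, to be left alone: 64 mm in diameter, 95 mm high, origin at the centre of its underside; it stands to the left (+y) of the box.
- mould: Dark marble mould, loose, to be left alone: block 60 x 60 x 30 mm, origin at the centre of its underside; to the right (-y) of the box.
- paddle: Dark paddle with a wooden handle, lying loose, to be left alone: 200 mm long along its y, 60 mm wide, 20 mm high, origin at the blade's underside near the handle; beyond the box (+x).

How it is judged:
By the outcome, as a careful person would: the job done as asked, in the order asked, and still so for the second after the job is handed in, with the robot touching nothing.
It also fails if it takes over 54 s, if anything falls off the work surface, if the arm or the gripper's body presses on something with over 40 N, if the wrist force passes 120 N, or if a joint passes its speed limit or range.

## Working session

There is one attempt and no reset: what is moved stays moved. The work goes in short steps, Python scripts to look and compute and a tool call to move; the robot and the scene stay as the last step left them, time stands still between calls to the robot, and variables do not carry over. Pictures are saved under pics/ and viewed, and the job is handed in when it is done.

Besides the shell and the picture viewer there is one more tool, called as a command line: name --argument value ..., lists and objects as JSON in quotes. step_arm: Moves the arm, as the interface text tells. Its arguments: {"type":"object","properties":{"plan":{"type":"array","items":{"type":"array","items":{"type":"array","items":{"type":"number"}}}},"jaw":{"type":"number"},"force":{"type":"number"}},"required":["plan"]}

```bash
mkdir -p pics; ls; python3 - <<'E'
from plant import env
import cv2,numpy as np
s=env.get_state()
for k in ("clock","qpos","eef_pos","ee_rot","force","finger_gap"): print(k,np.round(s[k],3).tolist())
for n in ("scene","side","wrist"):
    d=env.snapshot(n); cv2.imwrite(f"pics/{n}0.png",d["image"][:,:,::-1]); np.savez(f"{n}0.npz",**d)
    print(n,d["fx"],d["cx"],d["cy"],np.round(d["R"],3).tolist(),np.round(d["t"],1).tolist())
E
```

```text
pics
clock 0.0
qpos [-1.029, 0.256, 0.107, -0.001, -1.424, -0.285]
eef_pos [139.613, -531.463, 230.37]
ee_rot [[-0.967, -0.254, -0.001], [-0.254, 0.967, 0.002], [0.0, 0.002, -1.0]]
force [-0.532, 0.079, 0.315]
finger_gap 85.38
scene 513.6459914412861 316.9885238697622 242.2263884221577 [[0.666, 0.746, -0.009], [0.472, -0.43, -0.77], [-0.578, 0.508, -0.638]] [-443.1, -185.5, 1443.2]
side 623.3082470640242 323.3017515043218 239.82164410238994 [[-0.959, -0.284, -0.017], [-0.2, 0.713, -0.672], [0.203, -0.641, -0.74]] [587.2, 151.5, 1331.9]
wrist 375.4018368090245 323.97555245217677 238.4926332031198 [[-0.252, 0.968, 0.002], [0.934, 0.243, 0.261], [0.252, 0.068, -0.965]] [548.0, -34.9, 378.6]
```

View pics/scene0.png

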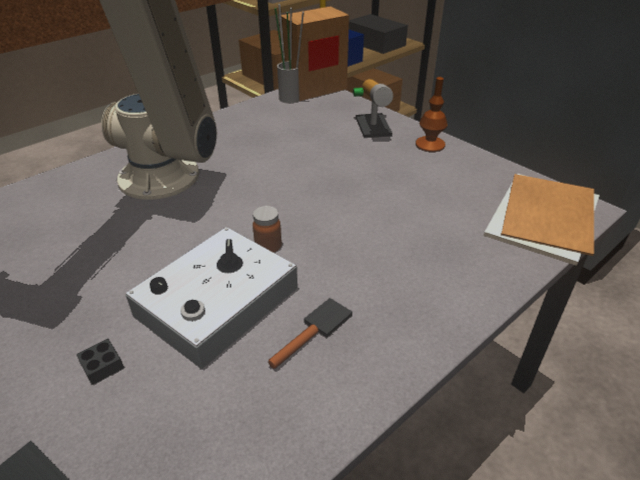

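View pics/side0.png

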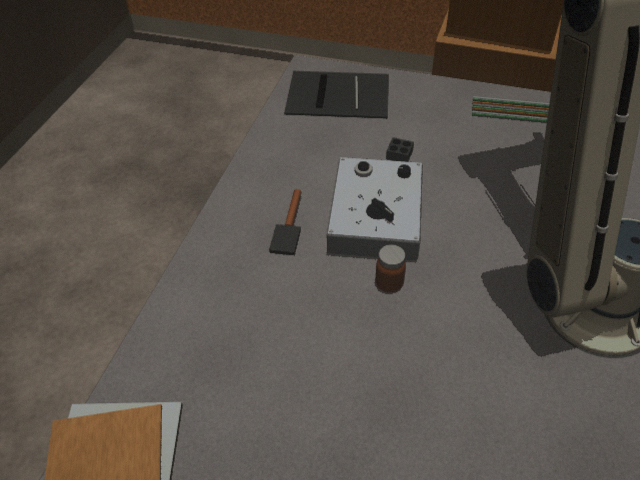

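View pics/wrist0.png

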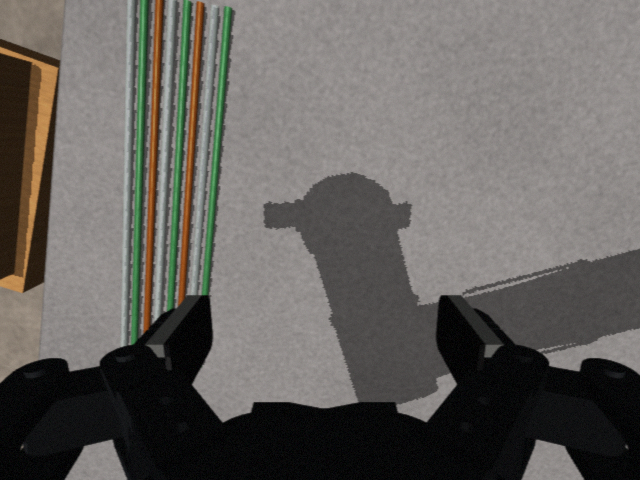

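The scene view shows the box panel at about (129..297, 230..345), with the selector hub at (230,262). In the side view the panel is at (328..422, 158..240), with the hub at (378,209) and the jar just left of the box. The wrist sees only bench and rods. Next I'll measure the panel.

```bash
cat > h.py <<'E'
import numpy as np,cv2
def load(n): return dict(np.load(n+".npz"))
def ray(d,uv,z):
    uv=np.atleast_2d(np.array(uv,float)); c=np.c_[(uv[:,0]-d["cx"])/d["fx"],(uv[:,1]-d["cy"])/d["fy"],np.ones(len(uv))]
    R=d["R"];o=-R.T@d["t"]; w=c@R
    return o+w*((z-o[2])/w[:,2])[:,None]
def proj(d,X):
    c=np.atleast_2d(X)@d["R"].T+d["t"]; return np.c_[c[:,0]/c[:,2]*d["fx"]+d["cx"],c[:,1]/c[:,2]*d["fy"]+d["cy"]]
def top(d,c,half,z,px=2.5,yaw=0):
    "rectified overhead view of plane z: up = world +x, left = +y"
    n=int(2*half*px); c0=c
    P=np.array([[half,half],[half,-half],[-half,-half],[-half,half]],float)
    r=np.array([[np.cos(yaw),-np.sin(yaw)],[np.sin(yaw),np.cos(yaw)]])
    W=np.c_[P@r.T+c0,np.full(4,z)]
    H=cv2.getPerspectiveTransform(proj(d,W).astype(np.float32),np.array([[0,0],[n,0],[n,n],[0,n]],np.float32))
    return cv2.warpPerspective(d["image"],H,(n,n),flags=cv2.INTER_CUBIC)
E
python3 - <<'E'
from h import *
for n in ("scene0","side0"):
    d=load(n); hsv=cv2.cvtColor(d["image"],cv2.COLOR_RGB2HSV)
    seed=(200,300) if n=="scene0" else (375,185)
    g=d["image"].astype(int)
    print(n,g[265,180] if n=="scene0" else g[230,350])
    zz=np.indices(d["range_z"].shape)
    v,u=zz; z=d["range_z"].ravel().astype(float)
    c=np.c_[(u.ravel()-d["cx"])/d["fx"]*z,(v.ravel()-d["cy"])/d["fy"]*z,z]
    W=(c-d["t"])@d["R"]
    ok=(z>0)&(abs(W[:,2]-70)<8)
    m=(ok.reshape(480,640)&(hsv[:,:,2]>130)&(hsv[:,:,1]<60)).astype(np.uint8)
    m=cv2.morphologyEx(m,cv2.MORPH_CLOSE,np.ones((5,5)))
    cs,_=cv2.findContours(m,cv2.RETR_EXTERNAL,cv2.CHAIN_APPROX_NONE)
    k=max(cs,key=cv2.contourArea); print(cv2.contourArea(k))
    P=ray(d,k[:,0,:],70)[:,:2].astype(np.float32)
    r=cv2.minAreaRect(P); print(r, np.round(cv2.boxPoints(r),1).tolist())
E
```

```text
scene0 [199 203 207]
9529.5
((523.31689453125, -150.1919708251953), (205.99755859375, 264.2093200683594), 9.37411880493164) [[400.20001220703125, -36.599998474121094], [443.20001220703125, -297.29998779296875], [646.5, -263.79998779296875], [603.4000244140625, -3.0999999046325684]]
side0 [146 152 151]
6460.0
((522.3655395507812, -147.1282958984375), (203.3619384765625, 263.37890625), 9.35818099975586) [[400.6000061035156, -33.70000076293945], [443.5, -293.6000061035156], [644.0999755859375, -260.5], [601.2999877929688, -0.699999988079071]]
```

```bash
cat >> h.py <<'E'
C=np.array([523.,-148.7]); YAW=0.1635
Rb=np.array([[np.cos(YAW),-np.sin(YAW)],[np.sin(YAW),np.cos(YAW)]])
def b2w(x,y,z=0): return np.r_[Rb@[x,y]+C,z]
E
python3 - <<'E'
from h import *
a=b2w(-5,50); print("axis",a,"start",b2w(40,-85),"dim",b2w(-60,-85))
im=[]
for n in ("scene0","side0"):
    d=load(n)
    im.append(top(d,a[:2],75,70,2.6,YAW)); im.append(top(d,a[:2],75,98,2.6,YAW)) 
for i in im: cv2.drawMarker(i,(195,195),(255,0,0),0,12,1)
o=np.vstack([np.hstack(im[:2]),np.hstack(im[2:])])
o=cv2.resize(o,(600,600)); cv2.imwrite("pics/rect0.png",o[:,:,::-1])
E
```

```text
axis [ 509.92805592 -100.18068139    0.        ] start [ 576.3022091  -226.05550727    0.        ] dim [ 477.63584669 -242.3327592     0.        ]
```

View pics/rect0.png

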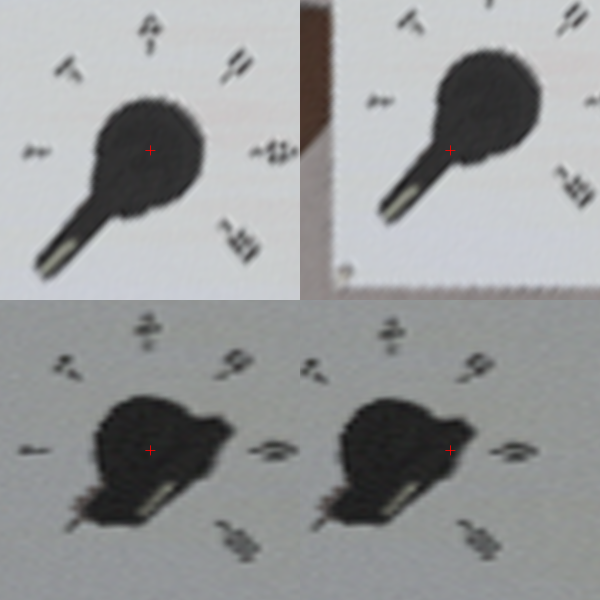

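```bash
cat >> h.py <<'E'
def delta(s,xyz,psi):
    "tool-frame shift cm and z-turn to reach TCP xyz, pointing down, tool x heading psi"
    R=np.array(s["ee_rot"]); d=R.T@(np.array(xyz)-s["eef_pos"])/10
    c,n=np.cos(psi),np.sin(psi); T=np.array([[c,n,0],[n,-c,0],[0,0,-1]]).T
    rv=cv2.Rodrigues(R.T@T)[0].ravel()
    return np.round(d,2),np.round(rv,3)
def rowcenter(phi,r,gap,a):
    "finger centre for pointer box-angle phi"
    w=phi+YAW; u=np.array([np.cos(w),np.sin(w)]); t=np.array([np.sin(w),-np.cos(w)])
    return a+r*u-(17+gap)*t, w-np.pi/2
E
python3 - <<'E'
from h import *
from plant import env
s=env.get_state(); d=load("wrist0"); cam=-d["R"].T@d["t"]
print("cam in tool",np.array(s["ee_rot"]).T@(cam-s["eef_pos"]))
p,psi=rowcenter(np.radians(135),40,12,b2w(-5,50)[:2]); print(p,psi); print(delta(s,[*p,180],psi))
print(delta(s,[*(np.array(s["eef_pos"])[:2]*.75+.25*p),230],psi))
E
```

```text
cam in tool [  66.09535052    1.27607927 -142.87684302]
[ 460.52230163 -100.44797056] 0.9488981633974483
(array([-41.99,  33.55,   5.11]), array([ 1.000e-03, -2.000e-03,  2.449e+00]))
(array([-10.5 ,   8.39,   0.07]), array([ 1.000e-03, -2.000e-03,  2.449e+00]))
```

step_arm --plan '[[[-1.3,1.05,0,0,0,-0.12],[-2.6,2.1,0,0,0,-0.24],[-3.9,3.15,0,0,0,-0.36],[-5.2,4.2,0,0,0,-0.48],[-6.5,5.25,0,0,0,-0.6],[-7.8,6.3,0,0,0,-0.72],[-9.1,7.35,0,0,0,-0.84],[-10.5,8.4,0,0,0,-0.96]]]' --jaw 0 --force 40

```text
clock: 0.82
eef_pos: [220.1, -423.2, 231.0]
ee_rot: [[-0.341, -0.94, -0.0], [-0.94, 0.341, 0.001], [-0.0, 0.001, -1.0]]
force: [1.1, -0.2, 0.3]
finger_gap: -0.0
```

```bash
cat > st.py <<'E'
from h import *
from plant import env
import sys
s=env.get_state(); print("t",round(s["clock"],2),"p",np.round(s["eef_pos"],1),"q",np.round(s["qpos"],2),"F",np.round(s["force"],1),"gap",s["finger_gap"])
R=np.array(s["ee_rot"]); print("psi",np.arctan2(R[1,0],R[0,0]),"zax",R[:,2].round(3))
if len(sys.argv)>4: print(delta(s,[float(x) for x in sys.argv[1:4]],float(sys.argv[4])))
E
python3 st.py 460.5 -100.5 180 0.949
```

```text
t 0.82 p [ 220.1 -423.2  231. ] q [-0.76  0.11 -0.07 -0.   -1.39  0.41] F [ 1.1 -0.2  0.3] gap -0.036113424249760356
psi -1.9190366020716483 zax [-0.     0.001 -1.   ]
(array([-38.53, -11.58,   5.11]), array([-0.000e+00,  1.000e-03, -2.868e+00]))
```

step_arm --plan '[[[-1.6,-0.48,0,0,0,-0.12],[-3.2,-0.96,0,0,0,-0.24],[-4.8,-1.44,0,0,0,-0.36],[-6.4,-1.92,0,0,0,-0.48],[-8.0,-2.4,0,0,0,-0.6],[-9.6,-2.9,0,0,0,-0.72],[-11.2,-3.4,0,0,0,-0.84],[-12.8,-3.9,0,0,0,-0.96]]]'

```text
clock: 1.48
eef_pos: [301.1, -316.6, 231.1]
ee_rot: [[0.574, -0.819, -0.0], [-0.819, -0.574, 0.0], [-0.001, 0.0, -1.0]]
force: [-0.0, -0.5, 0.2]
finger_gap: -0.2
```

```bash
python3 st.py 460.5 -100.5 160 0.949
```

```text
t 1.48 p [ 301.1 -316.6  231.1] q [-0.45  0.03 -0.16 -0.   -1.38  1.06] F [-0.  -0.5  0.2] gap -0.21798134416047396
psi -0.9588834081403452 zax [-0.  0. -1.]
(array([ -8.53, -25.46,   7.11]), array([-0.   ,  0.   , -1.908]))
```

step_arm --plan '[[[-0.5,-1.6,0,0,0,-0.12],[-1.0,-3.2,0,0,0,-0.24],[-1.6,-4.8,0,0,0,-0.36],[-2.1,-6.4,0,0,0,-0.48],[-2.7,-8.0,0,0,0,-0.6],[-3.2,-9.6,0,0,0,-0.72],[-3.8,-11.2,0,0,0,-0.84],[-4.3,-12.7,0,0,0,-0.955]]]'

```text
clock: 2.15
eef_pos: [381.0, -208.9, 231.1]
ee_rot: [[1.0, -0.004, -0.0], [-0.004, -1.0, 0.0], [-0.0, -0.0, -1.0]]
force: [0.8, -0.1, -0.2]
finger_gap: 0.1
```

```bash
python3 st.py 460.5 -100.5 160 0.949
```

```text
t 2.15 p [ 381.  -208.9  231.1] q [-0.14  0.02 -0.17 -0.   -1.38  1.71] F [ 0.8 -0.1 -0.2] gap 0.11844117615546342
psi -0.003748460106392745 zax [-0.  0. -1.]
(array([  7.91, -10.87,   7.11]), array([-0.   ,  0.   , -0.953]))
```

step_arm --plan '[[[1.0,-1.4,0.5,0,0,-0.12],[2.0,-2.7,1.5,0,0,-0.24],[3.0,-4.1,2.5,0,0,-0.36],[4.0,-5.4,3.5,0,0,-0.48],[5.0,-6.8,4.5,0,0,-0.6],[6.0,-8.2,5.5,0,0,-0.72],[7.0,-9.6,6.4,0,0,-0.84],[7.9,-10.9,7.1,0,0,-0.953]]]'

```text
clock: 2.82
eef_pos: [460.8, -100.7, 159.2]
ee_rot: [[0.582, 0.813, -0.001], [0.813, -0.582, 0.0], [-0.001, -0.001, -1.0]]
force: [-0.2, 0.5, 0.3]
finger_gap: -0.2
```

```bash
python3 st.py 460.5 -100.5 83 0.949; python3 - <<'E'
from h import *
from plant import env
for n in ("scene","side","wrist"):
    d=env.snapshot(n); np.savez(f"{n}1.npz",**d)
    im=d["image"]
    if n!="wrist":
        u,v=proj(d,b2w(-5,50,90))[0].astype(int); im=cv2.resize(im[v-75:v+75,u-100:u+100],(400,300),interpolation=cv2.INTER_CUBIC)
    else: im=cv2.resize(im,(400,300))
    cv2.imwrite(f"pics/{n}1.png",im[:,:,::-1])
o=np.hstack([cv2.imread("pics/scene1.png"),cv2.imread("pics/side1.png")]); cv2.imwrite("pics/pair1.png",o)
E
```

```text
t 2.82 p [ 460.8 -100.7  159.2] q [ 0.12  0.14 -0.23 -0.   -1.21  2.4 ] F [-0.2  0.5  0.3] gap -0.21177847324693153
psi 0.9492163477646217 zax [-0.001  0.    -1.   ]
(array([ 0.  , -0.03,  7.62]), array([-0.001,  0.001,  0.   ]))
```

View pics/pair1.png

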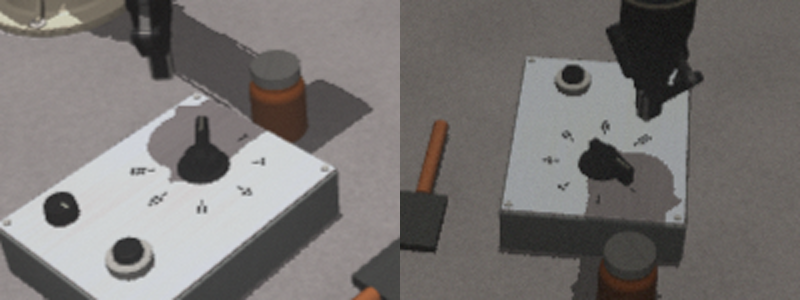

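View pics/wrist1.png

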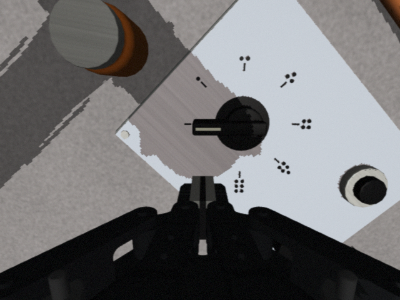

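The wrist view shows the pointer on the unmarked "off" line, tip at about (192,128) and hub at (243,125). The shut fingertip is at (202,185), just behind its trailing side. I'll check the axis from this closer view.

```bash
cat > meas.py <<'E'
from h import *
import sys
def measure(d):
    "marks / pointer in wrist view: warp into box frame around nominal axis"
    pass
d=load(sys.argv[1]); a=b2w(-5,50)[:2]
o=[]
for z in (70,88,98):
    im=top(d,a,65,z,3,YAW); n=im.shape[0]; cv2.drawMarker(im,(n//2,n//2),(255,0,0),0,20,1)
    o.append(cv2.resize(im,(266,266)))
cv2.imwrite(sys.argv[2],np.hstack(o)[:,:,::-1])
E
python3 meas.py wrist1 pics/wr1.png; python3 - <<'E'
from h import *
d=load("wrist1"); im=d["image"]; g=cv2.cvtColor(im,cv2.COLOR_RGB2GRAY)
# panel + controls: white panel corners not all visible; start button & hub centres
for name,xy,z in (("hubtop",(-5,50),88),("start collar",(40,-85),82),("start top",(40,-85),92)):
    print(name,proj(d,b2w(*xy,z)).round(1))
hsv=cv2.cvtColor(im,cv2.COLOR_RGB2HSV)
cv2.imwrite("pics/z1.png",cv2.resize(im[120:380,280:640],None,fx=2.2,fy=2.2)[:,:,::-1])
E
```

```text
hubtop [[395.7 205. ]]
start collar [[590.2 302. ]]
start top [[601.4 309. ]]
```

View pics/wr1.png

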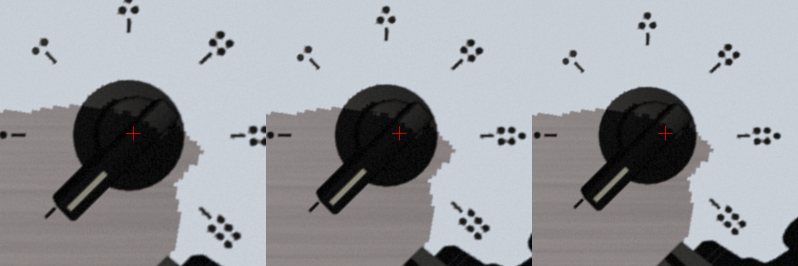

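View pics/z1.png

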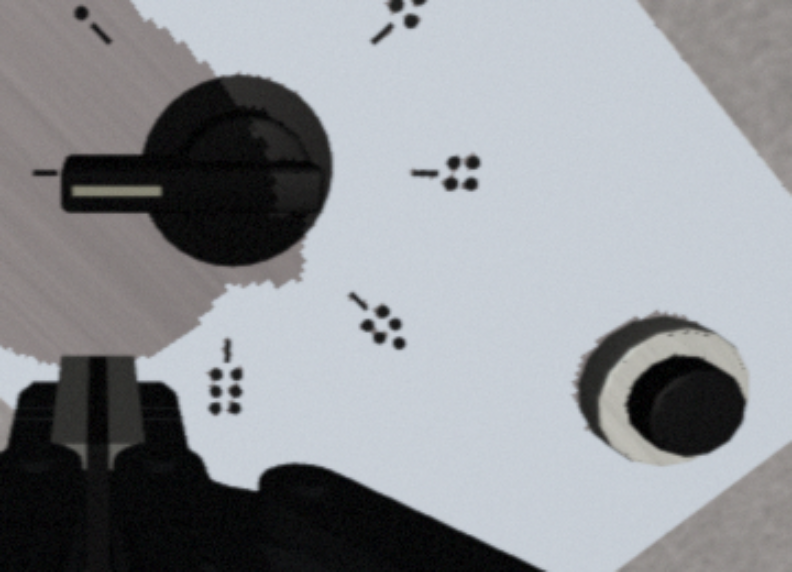

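The click-line midpoint and the start collar in the wrist view differ by about 2 mm from the fixed cameras, which is within calibration. I'll take a compromise box centre of (522.4, -147.6) and descend behind the pointer.

step_arm --plan '[[[0,0,1.2,0,0,0],[0,0,2.6,0,0,0],[0,0,4.0,0,0,0],[0,0,5.2,0,0,0],[0,0,6.2,0,0,0],[0,0,7.0,0,0,0],[0,0,7.5,0,0,0],[0,0,7.5,0,0,0]]]'

```text
clock: 3.63
eef_pos: [460.1, -101.9, 84.6]
ee_rot: [[0.588, 0.809, -0.002], [0.809, -0.588, -0.0], [-0.001, -0.001, -1.0]]
force: [-0.3, 0.4, 0.3]
finger_gap: 0.1
```

```bash
sed -i 's/^C=.*;/C=np.array([522.4,-147.6]);/' h.py; cat > arc.py <<'E'
from h import *
from plant import env
import sys
s=env.get_state(); R=np.array(s["ee_rot"]); a=b2w(-5,50,0)
p=(R.T@(a-np.array(s["eef_pos"])))[:2]/10
psi=np.arctan2(R[1,0],R[0,0]); phi=np.degrees(psi+np.pi/2-YAW)
print("t",round(s["clock"],2),"axis in tool cm",p.round(2),"finger heading phi(box deg)",round(phi,1),"z",round(s["eef_pos"][2],1),"F tool",(R.T@np.array(s["force"])).round(2))
# pointer angle at which touching: finger front face at x=1.1cm in tool, pointer half .6
print("pointer swing to contact deg:",np.degrees((p[0]-1.7)/np.hypot(*p)).round(1), " tip r",p[1].round(2))
if len(sys.argv)>1:
    # optional re-centre: end with p=(px,py)
    px,py=(float(sys.argv[2]),float(sys.argv[3])) if len(sys.argv)>3 else p
    for k in range(1,9):
        th=float(sys.argv[1])*k/8; q=p+(np.array([px,py])-p)*k/8
        c,n=np.cos(th),np.sin(th); sh=p-np.array([[c,-n],[n,c]])@q
        print(sh.round(2).tolist(),round(th,3))
E
python3 arc.py 0.4 1.7 4.0
```

```text
t 3.63 axis in tool cm [3.13 3.82] finger heading phi(box deg) 134.6 z 84.6 F tool [ 0.1  -0.46 -0.31]
pointer swing to contact deg: 16.6  tip r 3.82
[0.37, -0.16] 0.05
[0.76, -0.3] 0.1
[1.15, -0.41] 0.15
[1.54, -0.49] 0.2
[1.94, -0.54] 0.25
[2.33, -0.56] 0.3
[2.73, -0.56] 0.35
[3.12, -0.52] 0.4
```

step_arm --plan '[[[0.37,-0.16,0,0,0,0.05],[0.76,-0.3,0,0,0,0.1],[1.15,-0.41,0,0,0,0.15],[1.54,-0.49,0,0,0,0.2],[1.94,-0.54,0,0,0,0.25],[2.33,-0.56,0,0,0,0.3],[2.73,-0.56,0,0,0,0.35],[3.12,-0.52,0,0,0,0.4]]]'

```text
clock: 4.3
eef_pos: [474.9, -73.4, 86.0]
ee_rot: [[0.858, 0.514, 0.0], [0.514, -0.858, -0.0], [0.0, 0.0, -1.0]]
force: [-1.4, 0.4, 1.0]
finger_gap: 0.4
```

```bash
cat > look.py <<'E'
import sys
from h import *
from plant import env
d=env.snapshot("wrist"); np.savez(sys.argv[1]+".npz",**d)
cv2.imwrite(f"pics/{sys.argv[1]}.png",d["image"][80:400:,120:620][:,:,::-1])
E
python3 look.py w2; python3 arc.py 0.1
```

```text
t 4.35 axis in tool cm [1.55 3.96] finger heading phi(box deg) 111.4 z 86.0 F tool [ 1.09  0.37 -0.01]
pointer swing to contact deg: -2.0  tip r 3.96
[0.05, -0.02] 0.013
[0.1, -0.04] 0.025
[0.15, -0.06] 0.038
[0.2, -0.07] 0.05
[0.25, -0.09] 0.062
[0.3, -0.11] 0.075
[0.35, -0.12] 0.088
[0.4, -0.14] 0.1
```

View pics/w2.png

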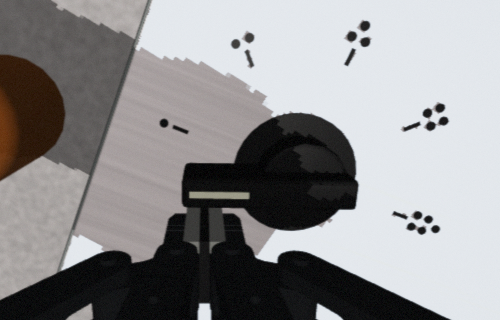

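Pointer (end at (185,185)) lies flush on the fingertip, half-way between off and 1. Continuing the arc.

```bash
python3 arc.py 0.36 1.75 4.0
```

```text
t 4.35 axis in tool cm [1.55 3.96] finger heading phi(box deg) 111.4 z 86.0 F tool [ 1.09  0.37 -0.01]
pointer swing to contact deg: -2.0  tip r 3.96
[0.16, -0.07] 0.045
[0.31, -0.14] 0.09
[0.48, -0.2] 0.135
[0.64, -0.25] 0.18
[0.81, -0.3] 0.225
[0.98, -0.34] 0.27
[1.15, -0.37] 0.315
[1.32, -0.4] 0.36
```

step_arm --plan '[[[0.16,-0.07,0,0,0,0.045],[0.31,-0.14,0,0,0,0.09],[0.48,-0.2,0.05,0,0,0.135],[0.64,-0.25,0.05,0,0,0.18],[0.81,-0.3,0.1,0,0,0.225],[0.98,-0.34,0.1,0,0,0.27],[1.15,-0.37,0.1,0,0,0.315],[1.32,-0.4,0.1,0,0,0.36]]]'

```text
clock: 5.02
eef_pos: [484.7, -63.2, 85.0]
ee_rot: [[0.984, 0.181, 0.001], [0.181, -0.984, 0.0], [0.001, 0.0, -1.0]]
force: [0.5, -0.3, 0.4]
finger_gap: -0.3
```

```bash
python3 look.py w3; python3 arc.py 0.4 1.75 4.0
```

```text
t 5.07 axis in tool cm [1.74 3.98] finger heading phi(box deg) 90.9 z 85.0 F tool [ 0.1  -0.45 -0.48]
pointer swing to contact deg: 0.6  tip r 3.98
[0.2, -0.08] 0.05
[0.41, -0.16] 0.1
[0.61, -0.22] 0.15
[0.83, -0.28] 0.2
[1.04, -0.32] 0.25
[1.25, -0.35] 0.3
[1.47, -0.37] 0.35
[1.69, -0.38] 0.4
```

View pics/w3.png

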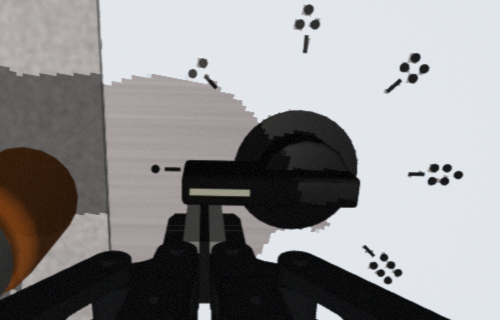

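At click 1: the one-dot line at (172,170) is in line with the pointer. On to 2.

step_arm --plan '[[[0.2,-0.08,0,0,0,0.05],[0.4,-0.16,0,0,0,0.1],[0.6,-0.22,0,0,0,0.15],[0.8,-0.28,0,0,0,0.2],[1.0,-0.32,0,0,0,0.25],[1.25,-0.35,0,0,0,0.3],[1.47,-0.37,0,0,0,0.35],[1.69,-0.38,0,0,0,0.4]]]'

```text
clock: 5.73
eef_pos: [500.0, -56.3, 84.7]
ee_rot: [[0.976, -0.216, 0.0], [-0.216, -0.976, 0.0], [0.0, -0.0, -1.0]]
force: [-0.8, 1.2, 0.7]
finger_gap: 0.1
```

```bash
python3 arc.py 0.37 1.75 4.0
```

```text
t 5.73 axis in tool cm [1.83 3.97] finger heading phi(box deg) 68.2 z 84.7 F tool [-1.07 -0.97 -0.69]
pointer swing to contact deg: 1.7  tip r 3.97
[0.2, -0.08] 0.046
[0.4, -0.16] 0.092
[0.6, -0.22] 0.139
[0.8, -0.27] 0.185
[1.01, -0.32] 0.231
[1.22, -0.35] 0.277
[1.43, -0.37] 0.324
[1.64, -0.39] 0.37
```

step_arm --plan '[[[0.2,-0.08,0,0,0,0.045],[0.4,-0.16,0,0,0,0.09],[0.6,-0.22,0,0,0,0.14],[0.8,-0.27,0,0,0,0.185],[1.0,-0.32,0,0,0,0.23],[1.22,-0.35,0,0,0,0.275],[1.43,-0.37,0,0,0,0.325],[1.64,-0.39,0,0,0,0.37]]]'

```text
clock: 6.4
eef_pos: [517.4, -56.1, 84.9]
ee_rot: [[0.832, -0.554, 0.001], [-0.554, -0.832, 0.0], [0.001, -0.001, -1.0]]
force: [0.6, 0.4, -0.2]
finger_gap: -0.1
```

```bash
python3 look.py w4; python3 arc.py 0.4 1.75 4.0
```

```text
t 6.45 axis in tool cm [1.68 4.04] finger heading phi(box deg) 46.8 z 84.9 F tool [ 0.79 -0.28 -0.03]
pointer swing to contact deg: -0.2  tip r 4.04
[0.2, -0.07] 0.05
[0.39, -0.14] 0.1
[0.6, -0.2] 0.15
[0.8, -0.24] 0.2
[1.0, -0.28] 0.25
[1.21, -0.3] 0.3
[1.42, -0.32] 0.35
[1.63, -0.33] 0.4
```

View pics/w4.png

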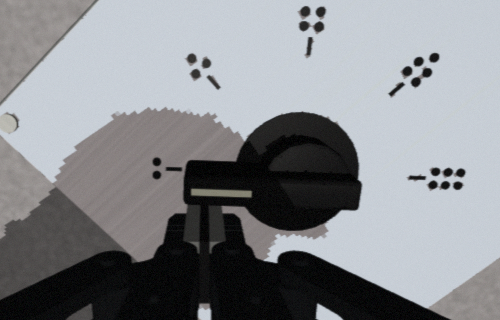

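At click 2: the two-dot line at (173,169) is in line with the pointer. On to 3.

step_arm --plan '[[[0.2,-0.07,0,0,0,0.05],[0.4,-0.14,0,0,0,0.1],[0.6,-0.2,0,0,0,0.15],[0.8,-0.24,0,0,0,0.2],[1.0,-0.28,0,0,0,0.25],[1.2,-0.3,0,0,0,0.3],[1.42,-0.32,0,0,0,0.35],[1.63,-0.33,0,0,0,0.4]]]'

```text
clock: 7.12
eef_pos: [532.5, -62.1, 84.7]
ee_rot: [[0.551, -0.834, 0.0], [-0.834, -0.551, 0.0], [-0.0, -0.001, -1.0]]
force: [-0.2, -0.0, 0.1]
finger_gap: 0.0
```

```bash
python3 arc.py 0.38 1.75 4.0
```

```text
t 7.12 axis in tool cm [1.81 3.97] finger heading phi(box deg) 24.1 z 84.7 F tool [-0.1   0.17 -0.07]
pointer swing to contact deg: 1.4  tip r 3.97
[0.2, -0.08] 0.048
[0.4, -0.16] 0.095
[0.6, -0.22] 0.143
[0.81, -0.28] 0.19
[1.02, -0.32] 0.237
[1.24, -0.35] 0.285
[1.45, -0.38] 0.333
[1.66, -0.39] 0.38
```

step_arm --plan '[[[0.2,-0.08,0,0,0,0.045],[0.4,-0.16,0,0,0,0.09],[0.6,-0.22,0,0,0,0.14],[0.8,-0.27,0,0,0,0.185],[1.0,-0.32,0,0,0,0.23],[1.22,-0.35,0,0,0,0.275],[1.43,-0.37,0,0,0,0.325],[1.64,-0.39,0,0,0,0.37]]]'

```text
clock: 7.78
eef_pos: [544.9, -74.0, 84.7]
ee_rot: [[0.212, -0.977, 0.001], [-0.977, -0.212, -0.0], [0.0, -0.001, -1.0]]
force: [0.7, -0.6, 0.7]
finger_gap: -0.1
```

```bash
python3 look.py w5; python3 arc.py 0.4 1.75 4.0
```

```text
t 7.83 axis in tool cm [1.68 4.02] finger heading phi(box deg) 2.7 z 84.7 F tool [-0.5  -1.11  0.08]
pointer swing to contact deg: -0.2  tip r 4.02
[0.19, -0.08] 0.05
[0.39, -0.14] 0.1
[0.59, -0.2] 0.15
[0.8, -0.25] 0.2
[1.0, -0.29] 0.25
[1.21, -0.32] 0.3
[1.42, -0.34] 0.35
[1.63, -0.35] 0.4
```

View pics/w5.png

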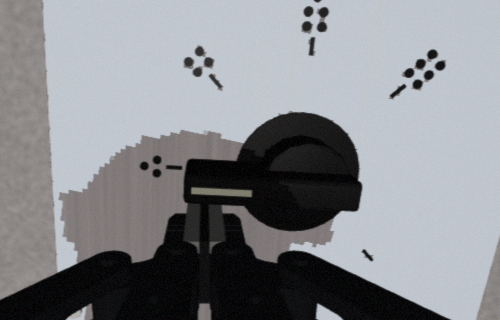

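At click 3 (three dots at (150,166)). Last click now: first to just before half-way, then gently over.

step_arm --plan '[[[0.2,-0.08,0,0,0,0.05],[0.4,-0.14,0,0,0,0.1],[0.6,-0.2,0,0,0,0.15],[0.8,-0.25,0,0,0,0.2],[1.0,-0.29,0,0,0,0.25],[1.2,-0.32,0,0,0,0.3],[1.4,-0.34,0,0,0,0.35],[1.55,-0.35,0,0,0,0.38]]]'

```text
clock: 8.5
eef_pos: [551.6, -88.0, 84.6]
ee_rot: [[-0.165, -0.986, 0.001], [-0.986, 0.165, 0.001], [-0.001, -0.001, -1.0]]
force: [-0.4, 0.5, -0.2]
finger_gap: 0.0
```

```bash
python3 arc.py 0.18 1.75 4.0
```

```text
t 8.5 axis in tool cm [1.8  3.99] finger heading phi(box deg) -18.8 z 84.6 F tool [-0.41  0.46  0.17]
pointer swing to contact deg: 1.3  tip r 3.99
[0.1, -0.04] 0.022
[0.19, -0.08] 0.045
[0.29, -0.12] 0.068
[0.39, -0.15] 0.09
[0.49, -0.18] 0.112
[0.59, -0.21] 0.135
[0.69, -0.24] 0.158
[0.79, -0.26] 0.18
```

step_arm --plan '[[[0.1,-0.04,0,0,0,0.02],[0.2,-0.08,0,0,0,0.045],[0.3,-0.12,0,0,0,0.07],[0.4,-0.15,0,0,0,0.09],[0.5,-0.18,0,0,0,0.11],[0.6,-0.21,0,0,0,0.135],[0.7,-0.24,0,0,0,0.16],[0.7,-0.24,0,0,0,0.16]]]'

```text
clock: 9.17
eef_pos: [552.5, -95.7, 84.2]
ee_rot: [[-0.322, -0.947, -0.0], [-0.947, 0.322, -0.0], [0.0, 0.0, -1.0]]
force: [0.2, 0.3, -0.1]
finger_gap: -0.1
```

```bash
python3 look.py w6; python3 arc.py 0.1 1.75 4.0
```

```text
t 9.22 axis in tool cm [1.71 3.97] finger heading phi(box deg) -28.1 z 84.2 F tool [-0.24 -0.59  0.6 ]
pointer swing to contact deg: 0.1  tip r 3.97
[0.04, -0.02] 0.013
[0.09, -0.05] 0.025
[0.14, -0.07] 0.038
[0.18, -0.09] 0.05
[0.23, -0.12] 0.062
[0.27, -0.14] 0.075
[0.32, -0.16] 0.088
[0.37, -0.18] 0.1
```

View pics/w6.png

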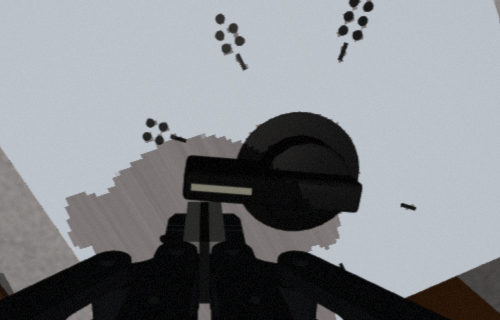

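The pointer has only just started to lead the fingertip (4-dot line at (178,138)). I'll hold a moment with a slight advance so it can snap by itself.

step_arm --plan '[[[0.05,-0.02,0,0,0,0.01],[0.1,-0.05,0,0,0,0.025],[0.1,-0.05,0,0,0,0.025],[0.1,-0.05,0,0,0,0.025],[0.1,-0.05,0,0,0,0.025],[0.1,-0.05,0,0,0,0.025],[0.1,-0.05,0,0,0,0.025],[0.1,-0.05,0,0,0,0.025]]]'

```text
clock: 9.88
eef_pos: [552.7, -96.6, 84.3]
ee_rot: [[-0.344, -0.939, -0.0], [-0.939, 0.344, 0.0], [0.0, 0.0, -1.0]]
force: [0.0, -0.3, 0.1]
finger_gap: 0.4
```

```bash
python3 look.py w7; python3 arc.py 0.1 1.75 4.0
```

```text
t 9.93 axis in tool cm [1.73 3.99] finger heading phi(box deg) -29.5 z 84.3 F tool [ 0.11 -0.57 -0.24]
pointer swing to contact deg: 0.4  tip r 3.99
[0.05, -0.02] 0.013
[0.1, -0.04] 0.025
[0.14, -0.07] 0.038
[0.19, -0.09] 0.05
[0.24, -0.11] 0.062
[0.29, -0.13] 0.075
[0.34, -0.14] 0.088
[0.39, -0.16] 0.1
```

View pics/w7.png

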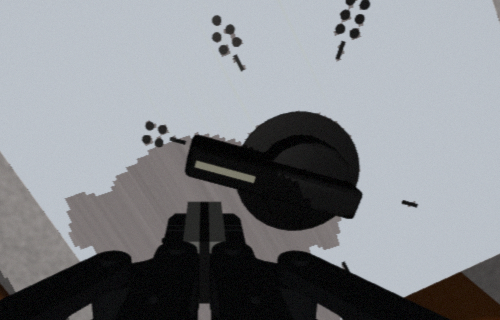

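It snapped to the four-dot line at (178,140), clear ahead of the fingertip. Backing off and rising.

step_arm --plan '[[[-0.5,0,0,0,0,0],[-1.0,0,0,0,0,0],[-1.0,0,-1.0,0,0,0],[-1.0,0,-2.5,0,0,0],[-1.0,0,-4.0,0,0,0],[-1.0,0,-5.5,0,0,0],[-1.0,0,-6.5,0,0,0],[-1.0,0,-6.5,0,0,0]]]'

```text
clock: 10.6
eef_pos: [557.8, -87.2, 152.4]
ee_rot: [[-0.343, -0.939, 0.005], [-0.939, 0.343, -0.0], [-0.002, -0.005, -1.0]]
force: [1.3, 0.8, -0.3]
finger_gap: 0.1
```

```bash
python3 - <<'E'
from h import *
from plant import env
o=[]
for n in ("scene","side","wrist"):
    d=env.snapshot(n); np.savez(f"{n}8.npz",**d)
    o.append(top(d,b2w(-5,50)[:2],66,70,2,YAW))
cv2.imwrite("pics/t8.png",np.hstack(o)[:,:,::-1])
cv2.imwrite("pics/w8.png",d["image"][:,:,::-1])
print(b2w(40,-85))
E
python3 st.py 575.7 -225 150 -1.92
```

```text
[ 575.7022091  -224.95550727    0.        ]
t 10.75 p [555.7 -87.  148.6] q [ 0.12  0.32 -0.02 -0.   -1.24 -0.47] F [-0.4  0.3  0.3] gap 0.2248436531226642
psi -1.9218706835653951 zax [-0.001  0.    -1.   ]
(array([12.28, -6.62, -0.15]), array([ 0.001, -0.   , -0.002]))
```

View pics/t8.png

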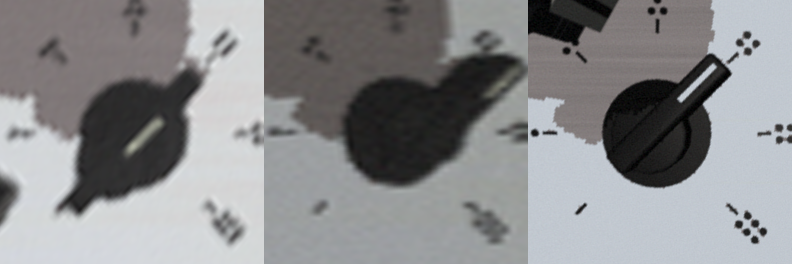

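View pics/w8.png

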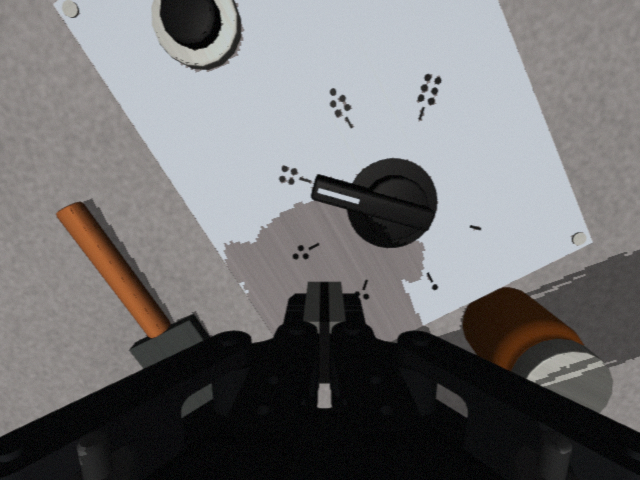

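All three views show the pointer on the four-dot line (wrist: tip (315,188), dots (288,174)). Moving over the start button, whose black top is at about (190,20) in the wrist view.

step_arm --plan '[[[1.5,-0.8,-0.5,0,0,0],[3.2,-1.7,-0.5,0,0,0],[5.0,-2.7,-0.5,0,0,0],[7.0,-3.8,-0.5,0,0,0],[9.0,-4.9,-0.5,0,0,0],[10.8,-5.8,-0.3,0,0,0],[12.0,-6.5,0,0,0,0],[12.3,-6.6,0,0,0,0]]]'

```text
clock: 11.42
eef_pos: [575.1, -227.0, 147.1]
ee_rot: [[-0.346, -0.938, -0.003], [-0.938, 0.346, 0.001], [0.001, 0.003, -1.0]]
force: [0.4, 1.6, -0.8]
finger_gap: -0.1
```

```bash
python3 - <<'E'
from h import *
from plant import env
d=load("wrist8"); print("pred top",proj(d,b2w(40,-85,92)),"collar",proj(d,b2w(40,-85,82)))
for n in ("scene","side"):
    d=env.snapshot(n); np.savez(f"{n}9.npz",**d)
    u,v=proj(d,b2w(40,-85,92))[0]; print(n,u,v)
    u0,v0=int(u)-60,int(v)-70
    im=cv2.resize(d["image"][v0:v0+100,u0:u0+120],(480,400),interpolation=cv2.INTER_CUBIC)
    cv2.drawMarker(im,(int((u-u0)*4),int((v-v0)*4)),(255,0,0),0,10,1)
    cv2.imwrite(f"pics/{n}9.png",im[:,:,::-1])
cv2.imwrite("pics/p9.png",cv2.resize(np.hstack([cv2.imread("pics/scene9.png"),cv2.imread("pics/side9.png")]),(800,333)))
E
python3 st.py 575.7 -225 92 -1.92
```

```text
pred top [[183.41015799  10.83045915]] collar [[190.63957356  17.29818987]]
scene 191.70239975145293 303.60695135942785
side 363.23986033287935 163.95181726822932
t 11.52 p [ 575.3 -225.6  148.1] q [-0.12  0.42  0.14 -0.   -1.29 -0.23] F [-0.2 -0.2  0.5] gap 0.0854182248874283
psi -1.9229246384259144 zax [-0.002  0.001 -1.   ]
(array([-0.07, -0.03,  5.61]), array([ 0.002, -0.   , -0.003]))
```

View pics/p9.png

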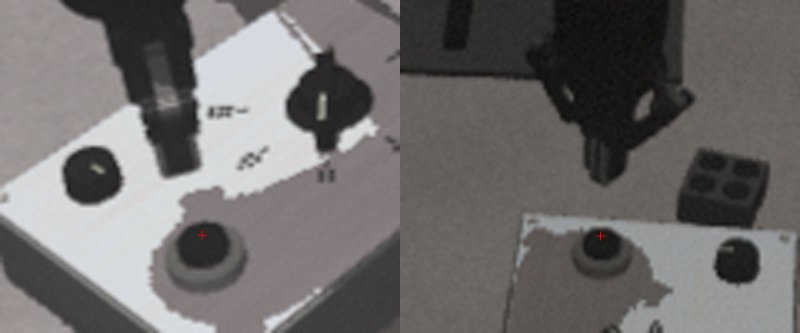

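step_arm --plan '[[[-0.2,0.1,1.0,0,0,0],[-0.2,0.1,2.2,0,0,0],[-0.2,0.1,3.4,0,0,0],[-0.2,0.1,4.4,0,0,0],[-0.2,0.1,5.1,0,0,0],[-0.2,0.1,5.5,0,0,0],[-0.2,0.1,5.7,0,0,0],[-0.2,0.1,5.8,0,0,0]]]'

```text
clock: 12.18
eef_pos: [575.7, -222.9, 91.4]
ee_rot: [[-0.343, -0.939, 0.0], [-0.939, 0.343, -0.0], [0.0, -0.0, -1.0]]
force: [-1.0, 1.3, 1.6]
finger_gap: -0.1
```

```bash
python3 st.py 575.7 -225 86 -1.92
```

```text
t 12.18 p [ 575.7 -222.9   91.4] q [-0.12  0.46  0.04  0.   -1.16 -0.23] F [-1.   1.3  1.6] gap -0.12985763955532553
psi -1.921381250050307 zax [ 0. -0. -1.]
(array([ 0.2 , -0.08,  0.54]), array([-0.   , -0.   , -0.001]))
```

step_arm --plan '[[[0,0,0.1,0,0,0],[0,0,0.2,0,0,0],[0,0,0.3,0,0,0],[0,0,0.4,0,0,0],[0,0,0.5,0,0,0],[0,0,0.55,0,0,0],[0,0,0.6,0,0,0],[0,0,0.6,0,0,0]]]'

```text
clock: 12.85
eef_pos: [576.0, -223.2, 86.1]
ee_rot: [[-0.344, -0.939, 0.001], [-0.939, 0.344, -0.0], [-0.0, -0.001, -1.0]]
force: [-2.4, 2.3, 6.2]
finger_gap: 0.1
```

```bash
python3 st.py; python3 - <<'E'
from plant import env
import numpy as np
E
```

```text
t 12.85 p [ 576.  -223.2   86.1] q [-0.12  0.46  0.04  0.   -1.14 -0.23] F [-2.4  2.3  6.2] gap 0.13551058417159542
psi -1.9214829338514623 zax [ 0.001 -0.    -1.   ]
```

6 N at z 86.1 is about at the bottom. I'll push a little more so the force rises clearly against the stop.

step_arm --plan '[[[0,0,0.05,0,0,0],[0,0,0.1,0,0,0],[0,0,0.15,0,0,0],[0,0,0.2,0,0,0],[0,0,0.2,0,0,0],[0,0,0.2,0,0,0],[0,0,0.2,0,0,0],[0,0,0.2,0,0,0]]]'

```text
clock: 13.52
eef_pos: [576.1, -223.2, 85.9]
ee_rot: [[-0.343, -0.939, 0.002], [-0.939, 0.343, -0.001], [0.0, -0.002, -1.0]]
force: [-4.8, 4.9, 16.4]
finger_gap: -0.4
```

```bash
python3 st.py; python3 - <<'E'
from h import *
from plant import env
for n in ("scene","side"):
    d=env.snapshot(n)
    u,v=proj(d,b2w(40,-85,92))[0]; u0,v0=int(u)-50,int(v)-60
    cv2.imwrite(f"pics/{n}10.png",cv2.resize(d["image"][v0:v0+100,u0:u0+100],(400,400),interpolation=cv2.INTER_CUBIC)[:,:,::-1])
cv2.imwrite("pics/p10.png",np.hstack([cv2.imread("pics/scene10.png"),cv2.imread("pics/side10.png")]))
E
```

```text
t 13.52 p [ 576.1 -223.2   85.9] q [-0.12  0.46  0.04  0.   -1.14 -0.23] F [-4.8  4.9 16.4] gap -0.39633010153098813
psi -1.9210586242161884 zax [ 0.002 -0.001 -1.   ]
```

View pics/p10.png

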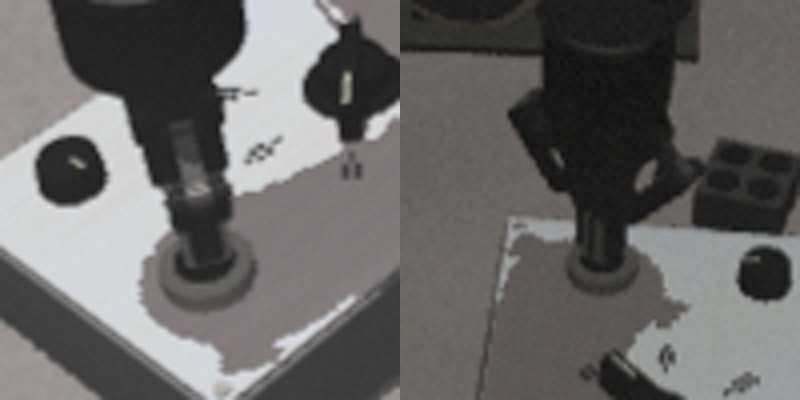

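16 N with no further travel means it's bottomed out, and the fingertip is central on the button in both views. Releasing straight up.

step_arm --plan '[[[0,0,-0.3,0,0,0],[0,0,-0.6,0,0,0],[0,0,-1.0,0,0,0],[0,0,-2.0,0,0,0],[0,0,-3.5,0,0,0],[0,0,-5.5,0,0,0],[0,0,-7.5,0,0,0],[0,0,-9.0,0,0,0]]]'

```text
clock: 14.28
eef_pos: [575.8, -223.6, 175.2]
ee_rot: [[-0.344, -0.939, 0.001], [-0.939, 0.344, -0.001], [0.0, -0.001, -1.0]]
force: [0.7, 0.3, 1.0]
finger_gap: -0.1
```

step_arm --plan '[[[0,0,-1.0,0,0,0],[-1,0,-2.0,0,0,0],[-2.5,0,-2.0,0,0,0],[-4.5,0,-2.0,0,0,0],[-6.5,0,-2,0,0,0],[-7.5,0,-2,0,0,0],[-8.0,0,-2,0,0,0],[-8.0,0,-2,0,0,0]]]'

```text
clock: 14.95
eef_pos: [603.3, -146.5, 192.5]
ee_rot: [[-0.342, -0.94, -0.001], [-0.94, 0.342, 0.0], [0.0, 0.001, -1.0]]
force: [-0.4, -0.2, -0.8]
finger_gap: -0.2
```

```bash
python3 st.py; python3 - <<'E'
from h import *
from plant import env
o=[]
for n in ("scene","side"):
    d=env.snapshot(n); np.savez(f"{n}11.npz",**d)
    u,v=proj(d,b2w(0,0,80))[0]; u0,v0=int(u)-110,int(v)-110
    o.append(cv2.resize(d["image"][v0:v0+220,u0:u0+220],(400,400),interpolation=cv2.INTER_CUBIC))
cv2.imwrite("pics/p11.png",np.hstack(o)[:,:,::-1])
d=env.snapshot("wrist"); np.savez("wrist11.npz",**d); cv2.imwrite("pics/w11.png",d["image"][:,:,::-1])
# object displacement: difference first/last for scene
for n in("scene","side"):
    a=load(n+"0");b=load(n+"11")
    for nm in("jar","mould","paddle","dimmer"): pass
E
```

```text
t 14.95 p [ 603.3 -146.5  192.5] q [ 0.01  0.41  0.23 -0.   -1.39 -0.36] F [-0.4 -0.2 -0.8] gap -0.17905955488346642
psi -1.9199238020229188 zax [-0.001  0.    -1.   ]
```

View pics/p11.png

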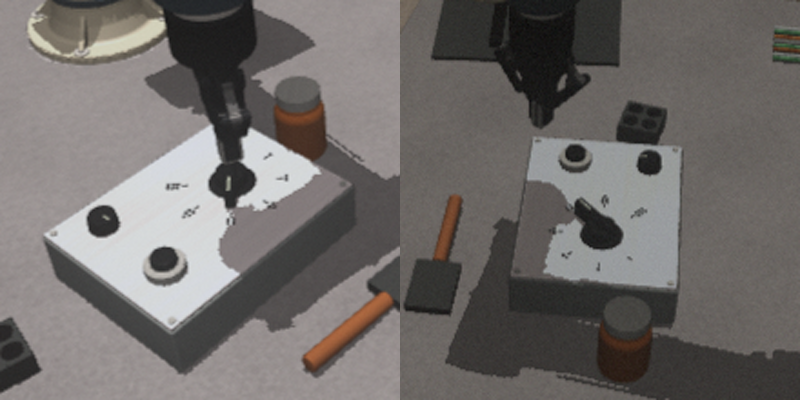

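View pics/w11.png

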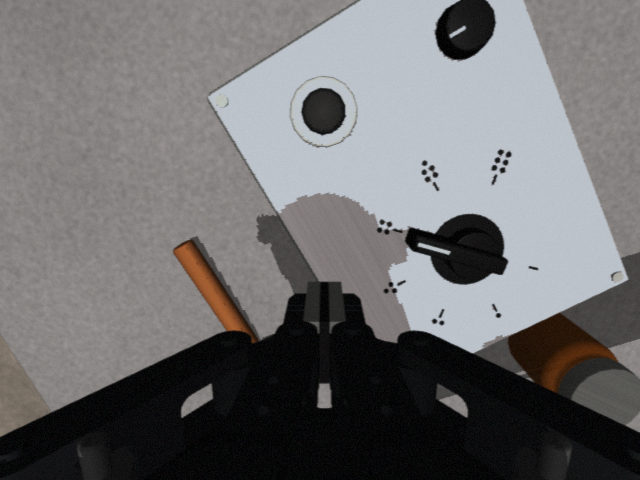

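The pointer is on the four-dot line (tip (408,238), dots (386,227)), the button at (323,110) looks raised, and the dimmer at (466,27) looks untouched. Last check: the button's height, and the loose things against the first pictures.

```bash
python3 - <<'E'
from h import *
d=load("wrist11")
def W(d,u,v):
    z=np.median(d["range_z"][v-3:v+4,u-3:u+4]); return d["R"].T@(np.array([(u-d["cx"])/d["fx"]*z,(v-d["cy"])/d["fy"]*z,z])-d["t"])
print("button top",W(d,323,110).round(1),"panel",W(d,360,150).round(1))
for n,boxes in (("scene",{"jar":(245,200,290,256),"mould":(70,330,130,390),"paddle":(262,290,360,372),"dimmer":(145,270,172,298)}),("side",{"jar":(368,240,412,300),"mould":(380,130,420,158),"paddle":(262,185,305,258),"dimmer":(392,158,416,182)})):
    a=load(n+"0")["image"];b=load(n+"11")["image"]
    for k,(x0,y0,x1,y1) in boxes.items():
        A,B=[cv2.cvtColor(q[y0:y1,x0:x1],cv2.COLOR_RGB2GRAY).astype(np.float32) for q in (a,b)]
        s,r=cv2.phaseCorrelate(A,B); print(n,k,np.round(s,2),round(r,2))
E
```

```text
button top [ 574.7 -224.1   92.5] panel [ 559.4 -192.2   70.6]
scene jar [0.38 0.27] 0.44
scene mould [-0.05 -0.  ] 0.97
scene paddle [-0.06 -0.01] 0.83
scene dimmer [ 0.55 -0.02] 0.99
side jar [ 0.46 -0.14] 0.78
side mould [-0.02 -0.07] 0.98
side paddle [0.63 0.36] 0.85
side dimmer [-0.09 -0.05] 0.98
```

```bash
python3 -c "
from plant import env
env.hand_in(); print(env.get_state()['clock'])"
```

```text
the job is handed in; nothing more can be done
the job is handed in; nothing more can be done
```

The selector is on speed 4, the start button has been pressed fully and come back up, and I handed the job in after about 15 s on the robot's clock.

- **Selector:** I pushed the pointer clockwise with the shut fingertip, one click at a time, from off to speed 4. It snapped into the last click by itself, and I saw no sign of it going past. All three cameras showed the pointer on the four-dot line after the last click, and the final views agree.
- **Start button:** The force reached 16 N with the fingertip at z = 85.9 mm and no further travel, so the button was fully down. After release its top measured 92.5 mm, about 22 mm above the panel, so it is fully up.
- **Things to leave alone:** Compared with the first pictures, the jar, mould, paddle and dimmer show shifts of at most about 0.6 pixel. The mould was near zero in both views, and the other shifts of about half a pixel look like shadow changes. The jar comparison in the scene view was a weak match (0.44).
- **Disagreements:** The cameras differed by 2 to 3 mm on where the box is, and one wrist reading of the button, taken while the arm was still settling, was off by about 6 mm. I used a compromise position, and the fingertip met both the pointer and the button as planned.

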